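# Tip the pull studs out of a divided tray into their box

## Robot

A 6-joint arm with a two-finger parallel gripper is mounted at the origin on the work surface. World frame = base frame: x ahead of the robot, y to its left, z up, the work surface at z = 0. Lengths are in m, angles in degrees, forces in N, time in s.
With the tool pointing down it reaches from about 0.275 to 0.75 m from the base axis. Payload 10.2 kg.
Tool frame: the origin (TCP) lies between the finger pads; the fingertips stand 17 mm ahead of it and the grasp point (between the pads) lies 2 mm behind it; z points along the fingers, y is the direction in which the jaws open and shut (so a half turn about z gives the same grasp; the last joint's range is limited). The gripper opens to 85 mm and grips with 20 to 120 N. Pads are 22 mm wide; open, the fingers measure 114 mm over their backs; the gripper's body (76 mm by 85 mm) begins 54 mm behind the grasp point. The pads swing forward as they close: fully open they stand 13 mm farther back than shut.
Start: joints at [-89.175, 17.928, 85.812, -0, 76.261, -12.8], TCP at [0.124, -0.51, 0.248] pointing down, gripper open.
Joint ranges: [-168.41, 168.41], [-55.51, 124.54], [10.69, 146.95], [-70.63, 250.63], [1, 178], [-165.06, 165.06]. Speed limits (degrees/s): [136.94, 136.94, 172.46, 180, 180, 180].

## Interface

Orientations are given as a 3x3 rotation matrix whose columns are the frame's x, y, z axes.
In Python, from station import r, grab_frame, camera_params gives the robot as it stands.
- The arm moves only by the shell command python3 -m crank 'ROWS' [OPENING]. ROWS is text: rows parted by semicolons, each of 6 numbers parted by spaces: the shift along the world's x, y, z in cm, then the turn, a rotation vector about the world's x, y, z in degrees. A call has 1 to 10 rows; each row shifts and turns the commanded pose from where the row before left it; what a row does not reach is not made up. A row lasts 1/12 s, in which the tool goes at most 41.7 mm and 7.16 degrees, less where a joint would pass 70% of its speed; a pose out of reach is approached as far as the arm can. A call is refused whole if a number of a shift passes 4.17 or a number of a turn 7.16, either way. A call with a gripper value outside its range is refused whole. OPENING is the opening in per cent of the stroke, from 0 (shut) to 100 (fully open), set as the call begins (- or left out, the last holds). The fingers move at their own pace and stop on an object; the grip force is fixed at half the most. Time passes only in rows, so rows that do not move let the fingers close. It gives the time, the measured TCP pose, the force and the opening at its end, in the units of the state.
- r.get_obs(): the state, without advancing time (a new reading comes with each control period).
- grab_frame(name): name is "scene" or "top" or "wrist"; returns the picture (384x512x3 uint8, red, green, blue); there is no depth.
- camera_params(name): a dict with "fx", "fy", "cx", "cy" (pixels), "dist" ([k1, k2, p1, p2, k3] as OpenCV has them; the pictures are not rectified), "rvec" (rotation vector, rad) and "tvec" (3), from world to camera coordinates, as OpenCV has them; the wrist camera has in their place "hand_eye" (4x4, takes a point from camera to tool coordinates, whose origin is the TCP and whose axes are the flange's). Camera axes: x right, y down, z forward; pixel columns grow to the right and rows downward; lengths in m; the calibration is good to about 2 mm. A picture is of the moment at which its call begins: read the wrist's pose just before it. camera_params takes no time and is no camera call.
- r.sign_off(): hands the job in, once; it reports no verdict.
The state is a dict: "time_s": time; "joints": joint angles; "dq": joint speeds; "joint_torque": joint torques, N m; "position": TCP position; "tcp_rot": TCP orientation; "ft_force": force on the tool from outside, world axes, zero at the start; "moment": the same for the moment, N m; "width": opening from 0.0 (shut) to 1.0 (fully open).
Only numpy, scipy, OpenCV 4.12 (cv2) and the standard library are available. Lean on these libraries where they do the work, as an engineer would, in place of code of your own. Each camera call takes 0.05 s, during which the arm holds its last target.

## Task

Box up the gold pull studs: pick up the blue divided tray by its handle and tip it towards the pull-stud corner, so that only those three studs slide over the pouring lip into the open yellow box, from close above it and not from a height. Then set the tray gently back upright on its rubber mat and shut the lid of the box. Every other part stays in its own compartment of the tray, and nothing else on the bench is moved.

Things in the scene. Friction and masses are not known exactly. Their poses are not given: they have to be found in the camera images.
- tray: blue plastic tray, 220 x 220 mm, walls 45 mm high, floor 4 mm, loose, about 0.9 kg with its load. Origin: centre of its underside, z up; stands at any yaw on the mat. Crossed dividers along its x and y axes, as high as the walls, make four equal compartments, one at each corner. Each corner is cut off at 45 degrees; there is no wall there, only a pouring lip 88 mm wide.
- tray_handle (a point): middle of the tray's black rubber handle bar: along the tray's x, 116 mm long, 14 mm wide, 18 mm high, its axis 90 mm above the tray's underside, over the tray's centre; clear between its two posts for 90 mm. Axes as the tray's.
- tray_lip (a point): middle of the edge of the pull-stud compartment's pouring lip, 118 mm from the tray's centre along its (+x, +y) diagonal, 8 mm above its underside; the floor rises 4 mm to it. Steel slides on the smooth floor (friction about 0.3): studs start over the lip at about 35 degrees of tilt, 45 to 50 empties the compartment. Axes as the tray's.
- mat: black square rubber mat, 260 x 260 x 2 mm, fixed to the bench; the tray's place. Origin: centre of its underside, on the bench.
- case: yellow plastic box, fixed, outside 150 mm (its x) x 220 mm (its y) x 80 mm high, walls and floor 4 mm, open at the top while the lid stands open. Origin: centre of its underside, z up. The lid's hinge is on its +x long side, which faces roughly to the robot's left (world +y).
- case_lid (a joint): angle of the box's lid: 0 shut, 1.85 rad wide open (its start, resting against its stop, leaning back over the hinge side). The lid is 150 x 220 x 8 mm, 0.15 kg. Pushed forward past upright (below about 1.5 rad) it falls shut by itself; there is no latch to work.
- lid_edge (a point): middle of the lid's free edge, 150 mm from the hinge. With the lid open it is the top of the lid, about 225 mm above the bench.
- lid_hinge (a point): middle of the lid's hinge line, on the box's rim at 80 mm height; its axes turn with the lid.
- stud_a: gold-coloured steel pull stud, 54 mm long, 24 mm hexagonal flange in the middle, 16 mm thread one side and 19 mm head the other, 0.07 kg, loose. Origin: on its axis at the flange. The three lie side by side in the tray's (+x, +y) compartment at the start.
- stud_b: gold-coloured steel pull stud, 54 mm long, 24 mm hexagonal flange in the middle, 16 mm thread one side and 19 mm head the other, 0.07 kg, loose. Origin: on its axis at the flange. The three lie side by side in the tray's (+x, +y) compartment at the start.
- stud_c: gold-coloured steel pull stud, 54 mm long, 24 mm hexagonal flange in the middle, 16 mm thread one side and 19 mm head the other, 0.07 kg, loose. Origin: on its axis at the flange. The three lie side by side in the tray's (+x, +y) compartment at the start.
- collet_a: bright steel spring collet, 33 mm across, 40 mm tall, 0.09 kg, standing loose in the tray's (-x, +y) compartment. Origin: centre of its underside.
- collet_b: bright steel spring collet, 33 mm across, 40 mm tall, 0.09 kg, standing loose in the tray's (-x, +y) compartment. Origin: centre of its underside.
- collet_nut: dark steel slotted nut, 50 mm across, 23 mm high, 0.12 kg, lying loose in the tray's (-x, -y) compartment. Origin: centre of its underside.
- tnut_a: dark steel T-slot nut, 44 x 30 x 22 mm, 0.06 kg, lying loose in the tray's (+x, -y) compartment. Origin: centre of its underside.
- tnut_b: dark steel T-slot nut, 44 x 30 x 22 mm, 0.06 kg, lying loose in the tray's (+x, -y) compartment. Origin: centre of its underside.
- master: bystander: upright polished steel setting master, 44 mm across, 106 mm tall, loose. Origin: centre of its underside.
- hook_spanner: bystander: dark steel hook spanner lying on the bench between mat and box, 230 mm long, loose. Origin: at the middle of its handle, on the bench.

How it is judged:
By the outcome, as a careful person would: the job done as asked, in the order asked, and still so for the second after the job is handed in, with the robot touching nothing.
It also fails if it takes over 72 s, if anything falls off the work surface, if the arm or the gripper's body presses on something with over 40 N, if the wrist force passes 120 N, or if a joint passes its speed limit or range.

## Working session

There is one attempt and no reset: what is moved stays moved. The work goes in short steps, Python scripts to look and compute and a shell command to move; the robot and the scene stay as the last step left them, time stands still between calls to the robot, and variables do not carry over. Pictures are saved under pics/ and viewed, and the job is handed in when it is done.

```bash
ls; mkdir -p pics
python3 - <<'E'
from station import r, grab_frame, camera_params
import cv2
o=r.get_obs(); print(o)
for n in ("scene","top","wrist"):
    cv2.imwrite(f"pics/{n}0.png",grab_frame(n)[:,:,::-1]); print(n,camera_params(n))
E
```

```text
pics
{'time_s': 0.0, 'joints': array([-8.91744423e+01,  1.79589472e+01,  8.58567632e+01, -2.51634250e-03,
        7.62598104e+01, -1.28006038e+01]), 'dq': array([ 0.01744093,  0.08458897,  0.04721941, -0.08757498, -0.05252282,
        0.00390805]), 'joint_torque': array([-6.69110386e-05, -4.12263429e+01, -2.59743762e+01, -1.75970158e-04,
        4.19179763e-03, -2.14295414e-05]), 'position': array([ 0.12365045, -0.50997237,  0.2477214 ]), 'tcp_rot': array([[ 9.71851076e-01,  2.35596015e-01, -6.16484679e-05],
       [ 2.35595890e-01, -9.71850215e-01,  1.31733530e-03],
       [ 2.50445870e-04, -1.29477785e-03, -9.99999130e-01]]), 'ft_force': array([-0.37824098, -0.75027096, -0.04250913]), 'moment': array([-0.04076682, -0.01822972, -0.00478223]), 'width': 0.9995438408745768}
scene {'fx': 415.30973665638186, 'fy': 415.30973665638186, 'cx': 258.7196440943717, 'cy': 187.8850204710082, 'dist': array([-0.07526488,  0.        ,  0.        ,  0.        ,  0.        ]), 'rvec': array([ 2.13995644,  0.98569043, -0.46061978]), 'tvec': array([-0.33869803, -0.23020057,  1.38809753])}
top {'fx': 435.2384447051829, 'fy': 435.2384447051829, 'cx': 256.2927276529516, 'cy': 191.7754195801694, 'dist': array([-0.00863398,  0.        ,  0.        ,  0.        ,  0.        ]), 'rvec': array([ 2.15104953, -2.16512408,  0.13591902]), 'tvec': array([-0.01348771,  0.57494346,  1.10755204])}
wrist {'fx': 321.71557294989, 'fy': 321.71557294989, 'cx': 259.15107669821106, 'cy': 190.8226954957158, 'dist': array([-0.0665595,  0.       ,  0.       ,  0.       ,  0.       ]), 'hand_eye': array([[-3.61176066e-04, -9.60725278e-01, -2.77501008e-01,
         7.10404645e-02],
       [ 9.99999402e-01, -6.04280621e-05, -1.09232426e-03,
         7.34547755e-04],
       [ 1.03265468e-03, -2.77501237e-01,  9.60724725e-01,
        -1.25394179e-01],
       [ 0.00000000e+00,  0.00000000e+00,  0.00000000e+00,
         1.00000000e+00]])}
```

View pics/scene0.png

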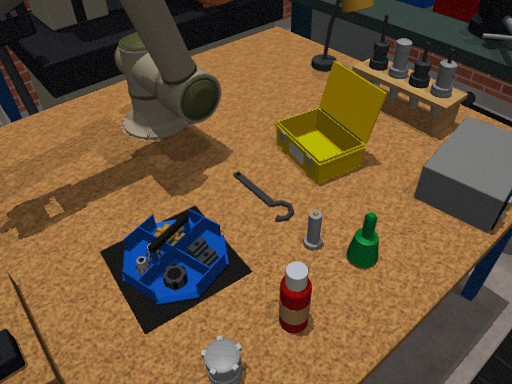

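View pics/top0.png

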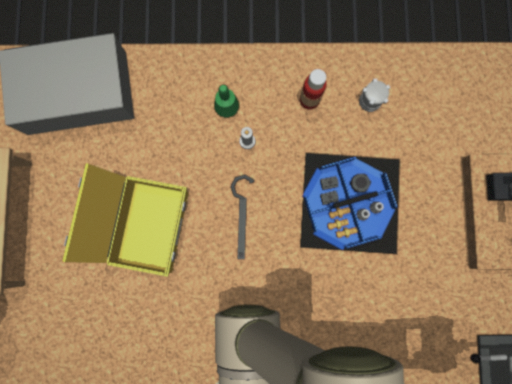

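View pics/wrist0.png

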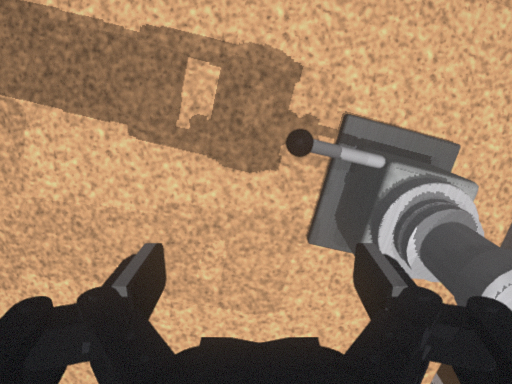

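The top view shows the tray on its mat at about (350,203), the open yellow box at (148,225) with its lid to the left, the spanner at (240,215) and the master at (247,138). I'll enlarge the tray and the box next.

Run:
```python
import cv2
a=cv2.imread("pics/top0.png")
cv2.imwrite("pics/t1.png",cv2.resize(a[145:260,295:405],None,fx=5,fy=5,interpolation=cv2.INTER_CUBIC))
cv2.imwrite("pics/t2.png",cv2.resize(a[155:285,55:255],None,fx=4,fy=4,interpolation=cv2.INTER_CUBIC))
a=cv2.imread("pics/scene0.png")
cv2.imwrite("pics/s1.png",cv2.resize(a[200:330,95:255],None,fx=4.5,fy=4.5,interpolation=cv2.INTER_CUBIC))
```

```text
(no output)
```

View pics/t1.png

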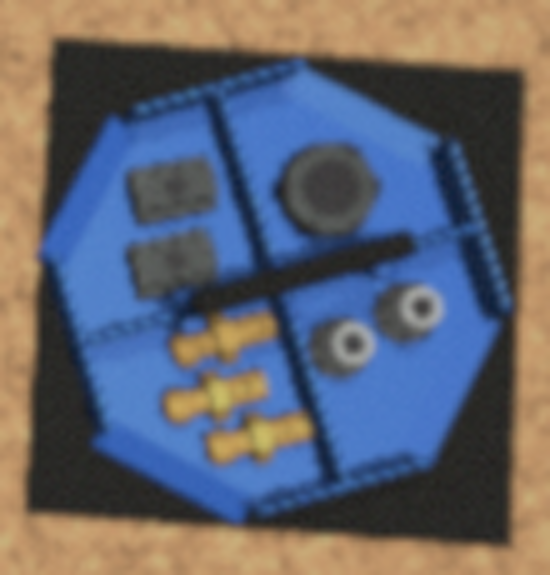

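View pics/t2.png

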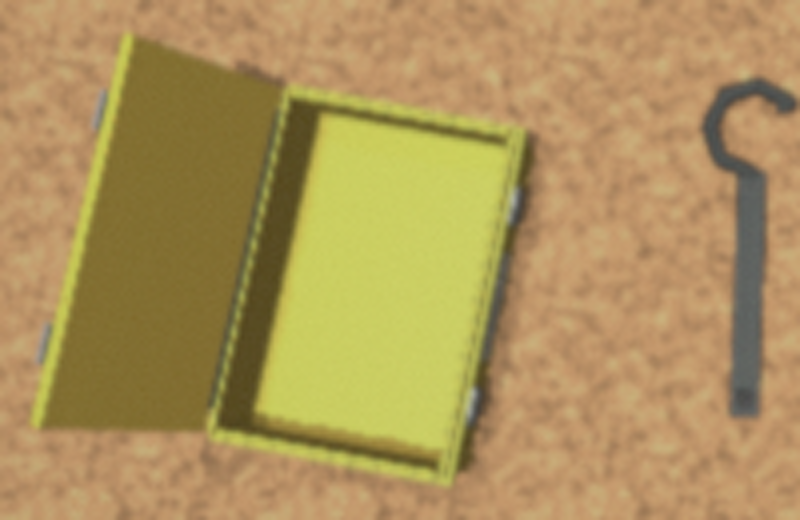

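View pics/s1.png

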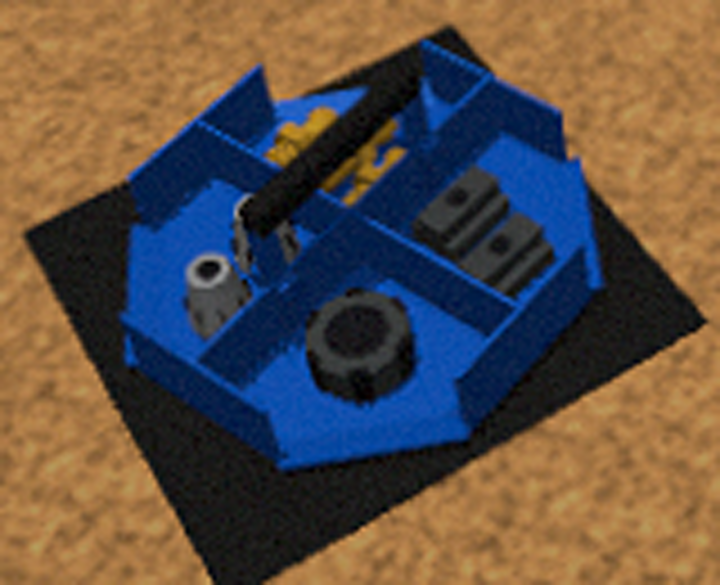

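The tray's stud corner is at the lower left of the image, at (-x,+y) in the world. I'll fit the poses from points read off the crops.

```bash
cat > h.py <<'E'
import numpy as np, cv2
from scipy.optimize import least_squares
from scipy.spatial.transform import Rotation as R
from station import r, grab_frame, camera_params
def proj(n,P):
    c=camera_params(n); K=np.array([[c['fx'],0,c['cx']],[0,c['fy'],c['cy']],[0,0,1.]])
    if n=='wrist':
        o=r.get_obs(); T=np.eye(4);T[:3,:3]=o['tcp_rot'];T[:3,3]=o['position']; M=np.linalg.inv(T@c['hand_eye']); rv=cv2.Rodrigues(M[:3,:3])[0];tv=M[:3,3]
    else: rv,tv=c['rvec'],c['tvec']
    return cv2.projectPoints(np.array(P,float).reshape(-1,3),rv,tv,K,c['dist'])[0][:,0]
def unproj(n,uv,z):
    c=camera_params(n); K=np.array([[c['fx'],0,c['cx']],[0,c['fy'],c['cy']],[0,0,1.]])
    u=cv2.undistortPoints(np.array(uv,float).reshape(-1,1,2),K,c['dist'])[:,0]
    Rm=cv2.Rodrigues(c['rvec'])[0]; C=-Rm.T@c['tvec']; d=np.c_[u,np.ones(len(u))]@Rm
    return C+d*((z-C[2])/d[:,2])[:,None]
def fit(obs,z0,g):
    # obs: list of (cam, local pts mm, px)
    def f(p):
        e=[]
        for n,L,px in obs:
            L=np.array(L)/1000; a=p[2]; W=np.c_[p[0]+np.cos(a)*L[:,0]-np.sin(a)*L[:,1],p[1]+np.sin(a)*L[:,0]+np.cos(a)*L[:,1],z0+L[:,2]]
            e.append((proj(n,W)-np.array(px)).ravel())
        return np.concatenate(e)
    s=least_squares(f,g); return s.x,f(s.x)
def crop(px,k,ox,oy): return (np.array(px,float)+.5)/k-.5+np.array([ox,oy])
E
python3 - <<'E'
from h import *
np.set_printoptions(precision=4,suppress=True)
L=[(58,0,99),(-58,0,99),(0,-110,45),(0,110,45),(110,0,45),(-110,0,45),(114.5,52.3,8),(52.3,114.5,8)]
px=crop([(190,303),(413,242),(213,97),(333,480),(85,340),(483,228),(95,440),(240,520)],5,295,145)
s=[(0,-110,45),(110,0,45),(-110,0,45),(0,110,45)]
for obs in ([('top',L,px)],):
    p,e=fit(obs,.002,[.42,-.2,np.radians(105)]); print('tray',p[:2],np.degrees(p[2]),'\n',e.reshape(-1,2))
    # scene prediction
    a=p[2]
    for l in [(58,0,99),(-58,0,99),(110,0,45),(0,110,45),(-110,0,45),(0,-110,45)]:
        W=[p[0]+(np.cos(a)*l[0]-np.sin(a)*l[1])/1e3,p[1]+(np.sin(a)*l[0]+np.cos(a)*l[1])/1e3,.002+l[2]/1e3]
        q=proj('scene',W)[0]; print(l,(q-[95,200])*4.5)
C=[(75,-110,80),(75,110,80),(-75,-110,80),(-75,110,80)]
p,e=fit([('top',C,crop([(288,88),(212,436),(525,130),(452,485)],4,55,155))],0,[.4,.2,1.4]); print('case',p[:2],np.degrees(p[2]),'\n',e.reshape(-1,2))
M=[(130,130,2),(130,-130,2),(-130,-130,2),(-130,130,2)]
p,e=fit([('top',M,crop([(55,42),(523,72),(508,543),(28,512)],5,295,145))],0,[.42,-.2,0]); print('mat',p[:2],np.degrees(p[2]),'\n',e.reshape(-1,2))
print('spanner',unproj('top',crop([(745,415),(750,180),(795,100),(710,130)],4,55,155),.005))
print('master top',unproj('top',[(247,130)],.106),unproj('top',[(248,145)],0))
E
```

```text
tray [ 0.5472 -0.2618] 105.62125316516916 
 [[ 0.3354  0.2277]
 [ 0.418  -0.4276]
 [ 0.7835 -2.8551]
 [ 2.3003  1.6202]
 [-1.5365  0.2839]
 [-0.3758 -0.5562]
 [-1.1709  0.7012]
 [-0.8417  0.8837]]
(58, 0, 99) [419.0467  59.246 ]
(-58, 0, 99) [251.3035 211.3251]
(110, 0, 45) [498.1073  71.4139]
(0, 110, 45) [201.4599 114.7508]
(-110, 0, 45) [194.7254 358.779 ]
(0, -110, 45) [529.0112 306.1984]
case [0.4866 0.2568] 79.18541944771077 
 [[ 0.6386  0.5653]
 [ 0.3836 -0.0615]
 [-0.683   0.6932]
 [-0.3352 -1.118 ]]
mat [ 0.5486 -0.2709] -4.264491405072827 
 [[-0.7609 -1.0062]
 [ 0.5214 -0.6275]
 [ 0.8701  0.9684]
 [-0.6336  0.5409]]
spanner [[ 0.4012  0.0247  0.005 ]
 [ 0.5576  0.021   0.005 ]
 [ 0.6119 -0.0096  0.005 ]
 [ 0.5918  0.0479  0.005 ]]
master top [[0.7224 0.0052 0.106 ]] [[0.7089 0.0046 0.    ]]
```

The pose residuals are fine and the scene camera agrees. The tray is at (0.547,-0.262) with yaw 105.6°, and the box is at (0.487,0.257) with yaw 79°. I'll move above the handle, turning the tool yaw to about 105°.

```bash
python3 -m crank '0 0 1 0 0 0;1 .6 1 0 0 3;2.4 1.4 1 0 0 5.75;2.8 1.7 0 0 0 6.5;2.8 1.7 0 0 0 6.5;2.8 1.7 0 0 0 6.5;2.8 1.7 0 0 0 6.5;2.8 1.7 0 0 0 6.5;2.8 1.7 0 0 0 6.5;2.8 1.7 0 0 0 6.5'; python3 -c "
from h import *
o=r.get_obs();print(o['joints'].tolist(),o['position'].tolist(),o['tcp_rot'].tolist())"
python3 -m crank '2.8 1.7 0 0 0 6.5;2.8 1.7 0 0 0 6.5;2.8 1.7 -1 0 0 6.5;2.8 1.7 -2 0 0 6.5;2.8 1.7 -2 0 0 6.5;2.8 1.4 -1 0 0 5;2.1 .9 -1 0 0 2;1 .5 0 0 0 .2;0 0 0 0 0 0'
 python3 - <<'E'
from h import *
import cv2
o=r.get_obs();print(o['joints'].tolist(),o['position'].tolist(),o['tcp_rot'].tolist())
cv2.imwrite("pics/w1.png",grab_frame('wrist')[:,:,::-1])
p=[.5472,-.2618];a=np.radians(105.62)
for l in [(58,0,99),(-58,0,99),(0,-110,45),(0,110,45),(-110,0,45),(110,0,45)]:
    W=[p[0]+(np.cos(a)*l[0]-np.sin(a)*l[1])/1e3,p[1]+(np.sin(a)*l[0]+np.cos(a)*l[1])/1e3,.002+l[2]/1e3]
    print(l,proj('wrist',W)[0])
E
```

```text
time_s: 0.98
position: [0.3549, -0.3702, 0.2791]
tcp_rot: [[0.371, 0.928, 0.0], [0.928, -0.371, -0.001], [-0.0, 0.001, -1.0]]
ft_force: [-0.1, 0.2, -1.0]
width: 1.001
[-59.31413920654903, 15.146555585641517, 84.86865221881688, -0.000988416201722376, 79.94527397912762, -37.506033790647336] [0.35492439302533385, -0.37021346460188254, 0.27911819576560437] [[0.37149646343694626, 0.9284343077618359, 0.00033737907788188303], [0.9284342678988219, -0.37149622879583405, -0.0006018152968706899], [-0.0004334109134429078, 0.0005368065516073575, -0.9999997619968248]]
time_s: 1.73
position: [0.5538, -0.2572, 0.2083]
tcp_rot: [[-0.303, 0.953, -0.0], [0.953, 0.303, 0.0], [0.0, -0.0, -1.0]]
ft_force: [-1.0, -0.4, 0.9]
width: 1.001
[-35.89720330408806, 30.515149536169282, 73.29553566023291, 0.011160338116725243, 76.2134348277946, -53.5387104549065] [0.553818881195362, -0.25723337170573357, 0.20834861145734157] [[-0.30301601193790045, 0.9529854372260071, -0.00023009651421632192], [0.9529853582933456, 0.30301608343659125, 0.00040007155892861384], [0.00045098531405741895, -9.805052076612441e-05, -0.9999998934991652]]
(58, 0, 99) [252.0683899  118.04268254]
(-58, 0, 99) [248.14755717 264.38909992]
(0, -110, 45) [369.84098199 182.830361  ]
(0, 110, 45) [132.93497227 175.13648671]
(-110, 0, 45) [248.69725493 283.63085731]
(110, 0, 45) [255.21995013  51.27559402]
```

View pics/w1.png

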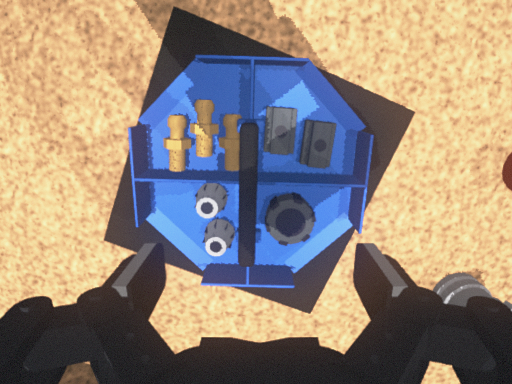

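The wrist view shows the handle from (248,122) to (248,265) and the wall crossings at (134,180), (370,184) and (252,58). I'll refine the tray pose with these.

Run:
```python
from h import *
np.set_printoptions(precision=4,suppress=True)
L=[(58,0,99),(-58,0,99),(0,-110,45),(0,110,45),(110,0,45),(-110,0,45)]
p,e=fit([('wrist',L,[(248.5,122),(248,265),(370,184),(134.5,180),(252.5,58),(248,284)])],.002,[.547,-.262,1.84]);print(p,np.degrees(p[2]),e.reshape(-1,2))
# FK fit
Q=[[-89.1744423,17.9589472,85.8567632,-.0025,76.2598,-12.8006],[-59.31413920654903,15.146555585641517,84.86865221881688,0,79.94527397912762,-37.506],[-35.8972,30.515149536169282,73.29553566023291,0,76.2134348277946,-53.53871]]
P=[[.12365,-.50997,.24772],[.354924,-.370213,.279118],[.553819,-.257233,.208349]]
for q,x in zip(Q,P):
    a=np.radians(q[0]); print(np.cos(a)*x[0]+np.sin(a)*x[1], -np.sin(a)*x[0]+np.cos(a)*x[1], x[2])
```

```text
[ 0.5472 -0.2647  1.8574] 106.42157355859118 [[ 1.2871 -0.0114]
 [ 0.1597  2.4642]
 [-1.1189  0.127 ]
 [-1.9927 -0.3312]
 [-0.0996 -3.2634]
 [ 1.4173  2.039 ]]
0.5116986374293153 0.1162894141914138 0.24772
0.49950373984026364 0.11629585130429304 0.279118
0.5994564581357023 0.11634541610823726 0.208349
```

```bash
python3 -m crank '-.66 -.7 -1 0 0 -1.4;0 0 -3 0 0 0;0 0 -3 0 0 0;0 0 -1.5 0 0 0;0 0 0 0 0 0;0 0 0 0 0 0'
 python3 - <<'E'
from h import *
cv2.imwrite("pics/w2.png",grab_frame('wrist')[:,:,::-1])
p=[.5472,-.2647];a=np.radians(106.2)
for l in [(58,0,99),(-58,0,99),(0,0,99)]:
    W=[p[0]+(np.cos(a)*l[0]-np.sin(a)*l[1])/1e3,p[1]+(np.sin(a)*l[0]+np.cos(a)*l[1])/1e3,.002+l[2]/1e3]
    print(l,proj('wrist',W)[0])
o=r.get_obs();print(o['joints'].tolist(),o['position'].tolist(),proj('wrist',o['position']+o['tcp_rot'][:,2]*.02))
E
```

```text
time_s: 2.28
position: [0.5454, -0.2664, 0.1245]
tcp_rot: [[-0.277, 0.961, 0.0], [0.961, 0.277, -0.001], [-0.001, 0.0, -1.0]]
ft_force: [0.4, 0.7, 0.5]
width: 0.999
(58, 0, 99) [261.01511113 121.87901406]
(-58, 0, 99) [261.14492863 332.53767503]
(0, 0, 99) [261.10091352 238.53943539]
[-37.04118464856886, 34.61170583098394, 79.64036918195632, -0.01106520014406148, 65.59087591488787, -53.12308858284467] [0.5460438003369086, -0.2664393973967579, 0.12539251627473888] [[258.00286885 244.85246346]]
```

View pics/w2.png

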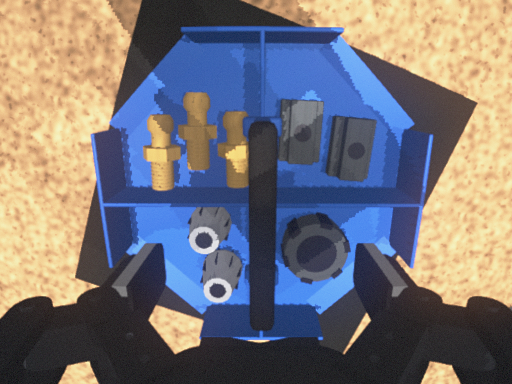

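The bar runs vertically at column 262, rows 120 to 330, so the alignment is within 2 mm. I'll descend and close.

```bash
python3 -m crank '.1 .03 -1.5 0 0 0;0 0 -1.5 0 0 0;0 0 -.5 0 0 0;0 0 0 0 0 0;0 0 0 0 0 0' && python3 -m crank '0 0 0 0 0 0;0 0 0 0 0 0;0 0 0 0 0 0;0 0 0 0 0 0;0 0 0 0 0 0;0 0 0 0 0 0;0 0 0 0 0 0;0 0 0 0 0 0' 0
python3 -c "
from h import *
o=r.get_obs();print(o['joints'].tolist(),o['position'].tolist())"
```

```text
time_s: 2.75
position: [0.5474, -0.2655, 0.0898]
tcp_rot: [[-0.278, 0.961, 0.002], [0.961, 0.278, -0.001], [-0.002, 0.001, -1.0]]
ft_force: [-0.2, 0.5, 1.0]
width: 0.997
time_s: 3.42
position: [0.5471, -0.265, 0.0886]
tcp_rot: [[-0.279, 0.96, 0.0], [0.96, 0.279, -0.0], [-0.0, 0.0, -1.0]]
ft_force: [-1.9, 1.1, 2.9]
width: 0.157
[-36.87246232554151, 37.26641069986131, 81.19681829679715, -0.0019913312463307005, 61.52371347423632, -53.044218977026304] [0.5471094971514214, -0.2649996091468826, 0.08855699908853419]
```

```bash
python3 -m crank '0 0 .3 0 0 0;0 0 .5 0 0 0;0 0 .7 0 0 0;0 0 1 0 0 0;0 0 1.2 0 0 0;0 0 1.2 0 0 0;0 0 1.2 0 0 0;0 0 .8 0 0 0;0 0 .4 0 0 0;0 0 0 0 0 0'
 python3 - <<'E'
from h import *
o=r.get_obs();print(o['joints'].tolist(),o['position'].tolist())
cv2.imwrite("pics/w3.png",grab_frame('wrist')[:,:,::-1])
E
```

```text
time_s: 4.25
position: [0.5474, -0.2651, 0.1626]
tcp_rot: [[-0.279, 0.96, 0.002], [0.96, 0.279, -0.001], [-0.002, 0.001, -1.0]]
ft_force: [-0.6, 0.6, -8.7]
width: 0.152
[-36.86923530053422, 32.44370354465802, 77.27329779248346, -3.886236320598535e-05, 70.1698211847186, -53.04505173363621] [0.5473548533940221, -0.26513270389463456, 0.16257664519230375]
```

View pics/w3.png

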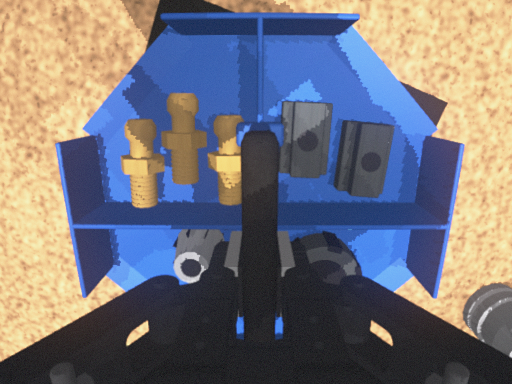

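The tray is lifted level (8.7 N, matching the load) and all the parts are in place. Next I'll fit the arm kinematics and check the joint paths for the pour.

```bash
cat > kin.py <<'E'
from h import *
Q=np.radians([[17.9589472,85.8567632],[15.146555585641517,84.86865221881688],[30.515149536169282,73.29553566023291],[34.6117,79.64037],[37.26641069986131,81.19681829679715],[32.44370354465802,77.27329779248346]])
q1=np.radians([-89.17444,-59.31414,-35.8972,-37.04118,-36.87246,-36.869235])
P=np.array([[.12365,-.50997,.24772],[.354924,-.370213,.279118],[.553819,-.257233,.208349],[.546044,-.266439,.1253925],[.5471095,-.265,.088557],[.547355,-.265133,.162577]])
rad=np.cos(q1)*P[:,0]+np.sin(q1)*P[:,1]
def f(p):
    a1,L2,L3,h=p; s=Q.sum(1)
    return np.r_[a1+L2*np.sin(Q[:,0])+L3*np.sin(s)-rad, h+L2*np.cos(Q[:,0])+L3*np.cos(s)-P[:,2]]
S=least_squares(f,[0,.4,.4,.2])
a1,L2,L3,h=S.x
D6=None
E
python3 -c "
from kin import *
print(S.x, abs(S.fun).max())"
```

```text
[-0.00377317  0.4138451   0.40107523 -0.05078186] 0.0036130274085197644
```

```bash
cat >> kin.py <<'E'
Rz=lambda a:R.from_euler('z',a).as_matrix()
Ry=lambda a:R.from_euler('y',a).as_matrix()
LO=np.radians([-168.41,-55.51,10.69,-70.63,1,-165.06]);HI=np.radians([168.41,124.54,146.95,250.63,178,165.06])
def fk(q,d6):
    A=Rz(q[0]); w=A@np.array([a1+L2*np.sin(q[1])+L3*np.sin(q[1]+q[2]),.1163,h+d6+L2*np.cos(q[1])+L3*np.cos(q[1]+q[2])])
    Rm=A@Ry(q[1]+q[2])@Rz(q[3])@Ry(q[4])@Rz(q[5]+np.pi/2)
    return w+Rm[:,2]*d6,Rm
def ik(p,Rm,d6,g):
    def e(q):
        x,M=fk(q,d6); return np.r_[(x-p)*5, R.from_matrix(M.T@Rm).as_rotvec()]
    s=least_squares(e,np.clip(g,LO+.001,HI-.001),bounds=(LO,HI)); return s.x,np.abs(s.fun).max()
def trayR(psi,th): # d dir psi, tilt th ; tray frame
    ax=np.array([-np.sin(psi),np.cos(psi),0]) # rotate about it: up leans to d
    return R.from_rotvec(ax*th).as_matrix()@Rz(psi-np.pi/4)
def tool_from_tray(T): # tool x=tray x, z=-z
    return T@np.diag([1,-1,-1.])
def tcp_for_lip(lip,psi,th):
    T=trayR(psi,th); l=np.array([118/2**.5,118/2**.5,8.])/1e3; g=np.array([0,0,.0866]) # TCP in tray frame
    return lip+T@(g-l), tool_from_tray(T)
E
python3 - <<'E'
from kin import *
np.set_printoptions(precision=1,suppress=True)
g0=np.radians([-36.87,32.4,77.3,0,70.2,-53.0])
print(fk(g0,.2))
ca=np.radians(79.19); c=np.array([.4866,.2568])
def box(x,y,z): return np.r_[c+[np.cos(ca)*x-np.sin(ca)*y,np.sin(ca)*x+np.cos(ca)*y],z]
for d6 in (.2,.3,.4):
  for psi in (79,110,140,169,40,0,-11):
    q=np.radians([20,32,77,0,70,0]); q[5]=0
    lipxy=box(0,0,.1)-np.r_[.035*np.cos(np.radians(psi)),.035*np.sin(np.radians(psi)),0]
    out=[]
    # choose q6 guess for tool yaw psi-45
    q[5]=np.radians((20+90-(psi-45)+180)%360-180)
    for th in (0,25,50):
        p,Rm=tcp_for_lip(lipxy,np.radians(psi),np.radians(th)); q,e=ik(p,Rm,d6,q); out.append((np.degrees(q),round(e,3)))
    print(d6,psi,*out)
E
```

```text
(array([ 0.5, -0.3,  0.2]), array([[-0.3,  1. ,  0. ],
       [ 1. ,  0.3, -0. ],
       [-0. ,  0. , -1. ]]))
0.2 79 (array([ -1.2,  13.5, 102. ,  -0. ,  64.5,  54.8]), np.float64(0.0)) (array([ 13.3,  21. ,  88.4, -22.9,  82.1,  74.8]), np.float64(0.0)) (array([ 24.4,  33.9,  74. , -39.8, 103. ,  82.3]), np.float64(0.0))
0.2 110 (array([-0.3, 24.2, 87.5,  0. , 68.3, 24.7]), np.float64(0.0)) (array([ 13. ,  22.6,  86.2, -26.5,  70.1,  46.9]), np.float64(0.0)) (array([ 26.3,  27.6,  83.8, -50.4,  81. ,  65.5]), np.float64(0.0))
0.2 140 (array([ 4. , 34.1, 72.2,  0. , 73.6, -1. ]), np.float64(0.0)) (array([ 13.5,  24.3,  83.8, -23.4,  58.7,  18.5]), np.float64(0.0)) (array([ 25.4,  20.7,  93.9, -57. ,  56.1,  50.2]), np.float64(0.0))
0.2 169 (array([  9.8,  41.9,  59.3,   0. ,  78.7, -24.2]), np.float64(0.0)) (array([ 14.5,  25.5,  81.9, -13.6,  50.5, -12.9]), np.float64(0.0)) (array([ 21.4,  14.8, 101.9, -55.3,  30. ,  28.6]), np.float64(0.0))
0.2 40 (array([  6.4,   4.4, 112.8,   0. ,  62.8, 101.4]), np.float64(0.0)) (array([ 14.5,  19.8,  90.1, -10.5,  92.9, 111.1]), np.float64(0.0
[... 2785 characters left out ...]
   9. , 119.8, -70.6,  34.8,  55.9]), np.float64(0.022))
0.4 40 (array([  6.4,   4.4, 112.8,  -0. ,  62.8, 101.4]), np.float64(0.0)) (array([ 18. ,  31.8,  75.2,  -9.2,  96.3, 113.9]), np.float64(0.0)) (array([ 23.3,  74. ,  11.1, -20.8, 141.9, 107.5]), np.float64(0.0))
0.4 0 (array([ 21.6,   7. , 109.9,  -0. ,  63.1, 156.6]), np.float64(0.0)) (array([ 14.1,  31.1,  76.3,   5.9,  96.9, 148.5]), np.float64(0.0)) (array([ 10.6,  66.6,  25.6,  11.8, 136.7, 150.5]), np.float64(0.0))
0.4 -11 (array([ 22.2,   8.9, 107.7,   3. ,  63.3, 165.1]), np.float64(0.045)) (array([ 13. ,  30.3,  77.5,   9.9,  95.2, 157.9]), np.float64(0.0)) (array([  7. ,  61.4,  35.7,  18. , 130.1, 158.7]), np.float64(0.0))
```

```bash
cat >> kin.py <<'E'
ca=np.radians(79.19); c=np.array([.4866,.2568])
def box(x,y,z): return np.r_[c+[np.cos(ca)*x-np.sin(ca)*y,np.sin(ca)*x+np.cos(ca)*y],z]
E
python3 - <<'E'
from kin import *
np.set_printoptions(precision=4,suppress=True)
for th,z in ((0,.15),(15,.13),(30,.11),(35,.093),(42,.092),(48,.092),(52,.092)):
    p,Rm=tcp_for_lip(box(-.038,0,z),ca,np.radians(th)); print(th,p)
print('axis',-np.sin(ca),np.cos(ca))
E
```

```text
0 [0.4573 0.1036 0.2286]
15 [0.4619 0.1275 0.2365]
30 [0.4677 0.1577 0.2371]
35 [0.4698 0.1688 0.2251]
42 [0.4729 0.185  0.2294]
48 [0.4756 0.1993 0.2323]
52 [0.4775 0.209  0.2334]
axis -0.9822545315588019 0.18755275319812947
```

```bash
python3 -m crank '0 0 .4 0 0 0;0 0 .8 0 0 0;0 0 1 0 0 0;0 0 1 0 0 0;-.05 .2 1 0 0 -.4;-.1 .4 1 0 0 -.8;-.15 .6 .8 0 0 -1.2;-.2 .8 .4 0 0 -1.6;-.24 1 .2 0 0 -1.95;-.29 1.2 0 0 0 -2.3' && python3 -m crank '-.34 1.4 0 0 0 -2.73;-.34 1.4 0 0 0 -2.73;-.34 1.4 0 0 0 -2.73;-.34 1.4 0 0 0 -2.73;-.34 1.4 0 0 0 -2.73;-.34 1.4 0 0 0 -2.73;-.34 1.4 0 0 0 -2.73;-.34 1.4 0 0 0 -2.73;-.34 1.4 0 0 0 -2.73;-.34 1.4 0 0 0 -2.73' && python3 -m crank '-.34 1.4 0 0 0 -2.73;-.34 1.4 0 0 0 -2.73;-.34 1.4 0 0 0 -2.73;-.34 1.4 0 0 0 -2.73;-.34 1.4 0 0 0 -2.73;-.34 1.4 0 0 0 -2.73;-.34 1.4 0 0 0 -2.73;-.34 1.4 0 0 0 -2.73;-.34 1.4 0 0 0 -2.73;-.34 1.4 0 0 0 -2.73' && python3 -m crank '-.29 1.2 0 0 0 -2.3;-.24 1 0 0 0 -1.95;-.2 .8 0 0 0 -1.6;-.17 .7 0 0 0 -1.4;-.12 .5 0 0 0 -1;-.07 .3 0 0 0 -.6;-.05 .2 0 0 0 -.4;0 0 0 0 0 0;0 0 0 0 0 0'
 python3 - <<'E'
from h import *
cv2.imwrite("pics/w4.png",grab_frame('wrist')[:,:,::-1]);cv2.imwrite("pics/t4.png",grab_frame('top')[:,:,::-1]);cv2.imwrite("pics/s4.png",grab_frame('scene')[:,:,::-1])
E
```

```text
time_s: 5.13
position: [0.5368, -0.2226, 0.2287]
tcp_rot: [[-0.135, 0.991, 0.001], [0.991, 0.135, -0.001], [-0.001, 0.001, -1.0]]
ft_force: [0.5, 0.1, -8.1]
width: 0.149
time_s: 5.97
position: [0.5024, -0.082, 0.2283]
tcp_rot: [[0.335, 0.942, 0.001], [0.942, -0.335, -0.0], [-0.0, 0.001, -1.0]]
ft_force: [0.2, -0.6, -8.9]
width: 0.154
time_s: 6.8
position: [0.4684, 0.058, 0.2283]
tcp_rot: [[0.73, 0.684, 0.001], [0.684, -0.73, -0.0], [0.001, 0.001, -1.0]]
ft_force: [0.4, -0.3, -9.3]
width: 0.15
time_s: 7.55
position: [0.4574, 0.104, 0.2276]
tcp_rot: [[0.828, 0.56, 0.0], [0.56, -0.828, -0.0], [0.0, 0.0, -1.0]]
ft_force: [-0.0, 0.2, -9.0]
width: 0.15
```

View pics/w4.png

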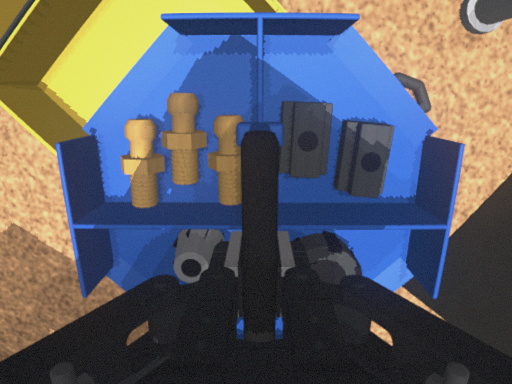

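View pics/s4.png

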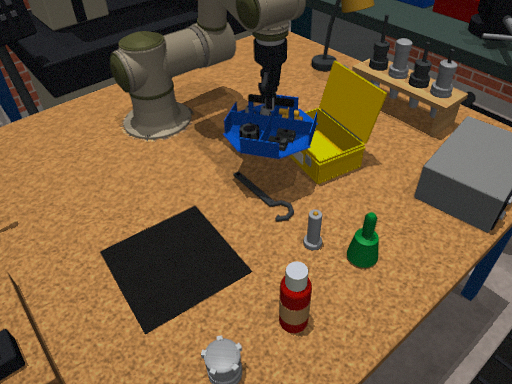

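The tray is level over the near half of the box with all parts inside, as planned. I'll start the tilt, keeping the lip over the box.

```bash
python3 -m crank '.05 .24 .1 -1.47 .28 0;.09 .48 .16 -2.95 .56 0;.09 .48 .16 -2.95 .56 0;.09 .48 .16 -2.95 .56 0;.09 .48 .16 -2.95 .56 0;.1 .55 .1 -2.95 .56 0;.12 .6 .01 -2.95 .56 0;.12 .6 .01 -2.95 .56 0;.12 .6 .01 -2.95 .56 0;.12 .6 .01 -2.95 .56 0' && python3 -m crank '.06 .3 0 -1.47 .28 0;0 0 0 0 0 0;0 0 0 0 0 0'
 python3 - <<'E'
from kin import *
np.set_printoptions(precision=4,suppress=True)
o=r.get_obs();print(o['joints'],o['position']);T=o['tcp_rot']@np.diag([1,-1,-1.]);l=np.array([118/2**.5,118/2**.5,8.])/1e3-[0,0,.0866]
print('lip',o['position']+T@l,'tilt',np.degrees(np.arccos(T[2,2])),'psi',np.degrees(np.arctan2(T[1,2],T[0,2])))
p,Rm=tcp_for_lip(box(-.038,0,.11),ca,np.radians(30));print(p)
for n in('wrist','scene'):cv2.imwrite(f"pics/{n}5.png",grab_frame(n)[:,:,::-1])
E
```

```text
time_s: 8.53
position: [0.4676, 0.1558, 0.236]
tcp_rot: [[0.813, 0.576, -0.089], [0.476, -0.744, -0.47], [-0.337, 0.339, -0.878]]
ft_force: [0.4, -1.2, -9.1]
width: 0.148
time_s: 8.78
position: [0.4681, 0.1583, 0.2361]
tcp_rot: [[0.811, 0.578, -0.093], [0.468, -0.735, -0.49], [-0.352, 0.354, -0.867]]
ft_force: [0.3, 0.1, -6.1]
width: 0.156
[ 17.3555  24.633   83.0138 -26.1308  87.7652  77.8964] [0.4681 0.1583 0.2361]
lip [0.4802 0.2201 0.1091] tilt 29.920967583322216 psi 79.27444329291131
[0.4677 0.1577 0.2371]
```

View pics/wrist5.png

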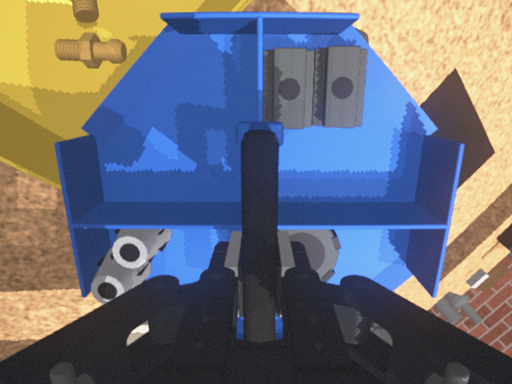

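View pics/scene5.png

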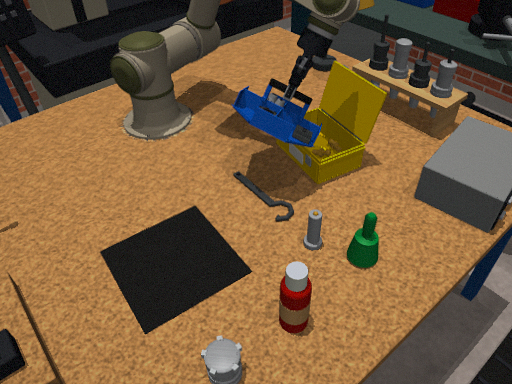

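Run:
```python
from h import *
cv2.imwrite("pics/s6.png",cv2.resize(cv2.imread('pics/scene5.png')[60:190,225:390],None,fx=4.5,fy=4.5,interpolation=cv2.INTER_CUBIC))
a=grab_frame('top')[:,:,::-1]
cv2.imwrite("pics/t6.png",cv2.resize(a[130:300,50:250],None,fx=3.5,fy=3.5,interpolation=cv2.INTER_CUBIC))
a=cv2.imread('pics/wrist5.png')
cv2.imwrite("pics/w6.png",cv2.resize(a[210:330,50:350],None,fx=2.6,fy=2.6,interpolation=cv2.INTER_CUBIC))
```

View pics/s6.png

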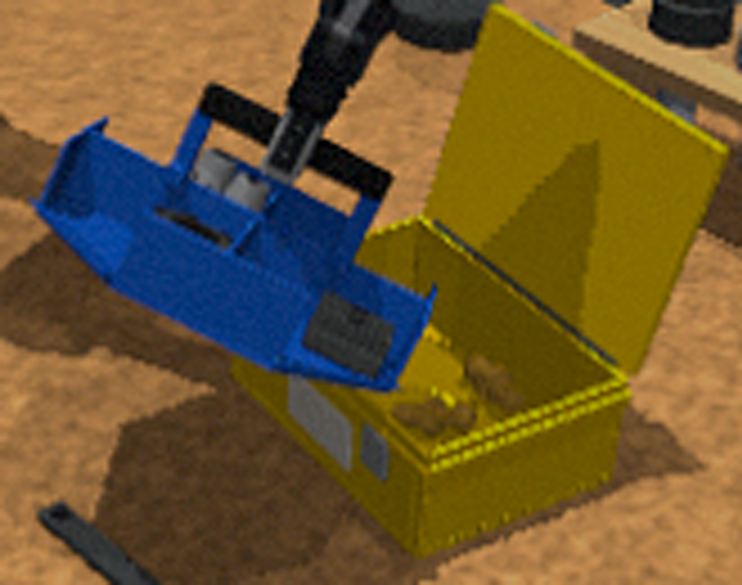

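View pics/t6.png

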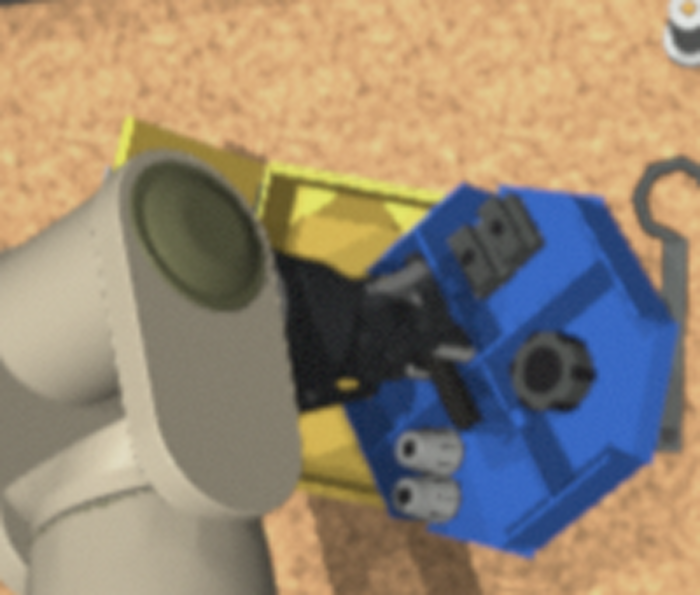

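View pics/w6.png

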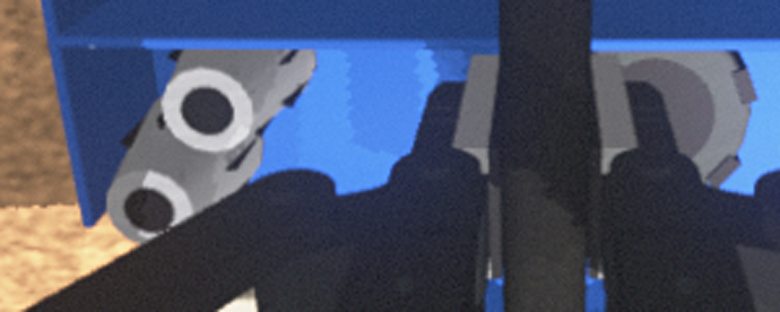

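The studs slid out at 30° with the lip about 29 mm above the rim. Their compartment now looks empty and the other parts are held in theirs. Two studs are visible in the box; the tray hides the rest. I'll level the tray again while backing off.

```bash
python3 -m crank '-.06 -.3 0 1.47 -.28 0;-.12 -.6 0 2.95 -.56 0;-.12 -.6 0 2.95 -.56 0;-.12 -.6 0 2.95 -.56 0;-.12 -.6 0 2.95 -.56 0;-.1 -.55 0 2.95 -.56 0;-.09 -.48 0 2.95 -.56 0;-.09 -.48 0 2.95 -.56 0;-.09 -.48 0 2.95 -.56 0;-.09 -.48 0 2.95 -.56 0' && python3 -m crank '0 -.2 0 1.47 -.28 0;0 0 0 0 0 0;0 0 0 0 0 0'
 python3 - <<'E'
from kin import *
for n in('wrist','top'):cv2.imwrite(f"pics/{n}7.png",grab_frame(n)[:,:,::-1])
a=cv2.imread('pics/top7.png')
cv2.imwrite("pics/t7.png",cv2.resize(a[130:300,50:250],None,fx=3.5,fy=3.5,interpolation=cv2.INTER_CUBIC))
E
```

```text
time_s: 9.77
position: [0.4576, 0.1055, 0.2367]
tcp_rot: [[0.829, 0.56, -0.003], [0.56, -0.828, -0.023], [-0.015, 0.018, -1.0]]
ft_force: [-0.3, 0.2, -6.5]
width: 0.149
time_s: 10.02
position: [0.4577, 0.1037, 0.2365]
tcp_rot: [[0.829, 0.559, 0.001], [0.559, -0.829, -0.001], [-0.0, 0.001, -1.0]]
ft_force: [-0.3, 0.5, -7.1]
width: 0.151
```

View pics/wrist7.png

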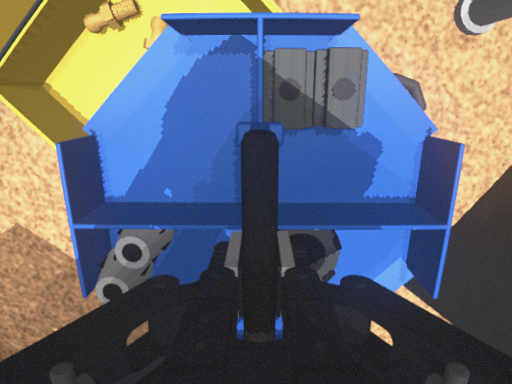

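View pics/t7.png

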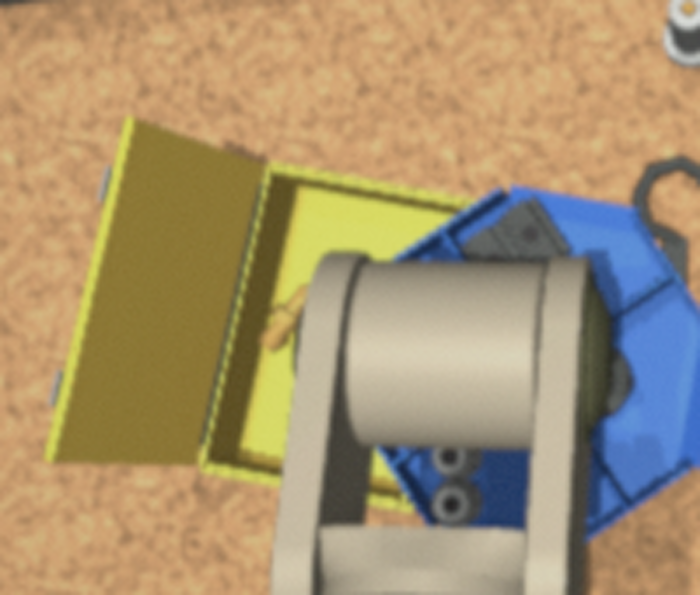

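The weight dropped about 2 N (three studs), and the compartment is empty. Now I'll carry the tray back over the mat.

```bash
python3 -m crank '.05 -.2 0 0 0 .4;.07 -.3 0 0 0 .6;.12 -.5 0 0 0 1;.17 -.7 0 0 0 1.4;.2 -.8 0 0 0 1.6;.24 -1 0 0 0 1.95;.29 -1.2 0 0 0 2.3;.34 -1.4 0 0 0 2.73;.34 -1.4 0 0 0 2.73;.34 -1.4 0 0 0 2.73' && python3 -m crank '.34 -1.4 0 0 0 2.73;.34 -1.4 0 0 0 2.73;.34 -1.4 0 0 0 2.73;.34 -1.4 0 0 0 2.73;.34 -1.4 0 0 0 2.73;.34 -1.4 0 0 0 2.73;.34 -1.4 0 0 0 2.73;.34 -1.4 0 0 0 2.73;.34 -1.4 0 0 0 2.73;.34 -1.4 0 0 0 2.73' && python3 -m crank '.34 -1.4 0 0 0 2.73;.34 -1.4 0 0 0 2.73;.34 -1.4 0 0 0 2.73;.34 -1.4 0 0 0 2.73;.34 -1.4 0 0 0 2.73;.34 -1.4 0 0 0 2.73;.34 -1.4 0 0 0 2.73;.29 -1.2 0 0 0 2.3;.24 -1 0 0 0 1.95;.2 -.8 0 0 0 1.6' && python3 -m crank '.15 -.6 0 0 0 1.2;.1 -.4 -.3 0 0 .8;.05 -.2 -.6 0 0 .4;0 0 -.9 0 0 0;0 0 -1 0 0 0;0 0 -1 0 0 0;0 0 -1 0 0 0;0 0 -.6 0 0 0;0 0 -.2 0 0 0;0 0 0 0 0 0'
 python3 - <<'E'
from kin import *
for n in('wrist','scene'):cv2.imwrite(f"pics/{n}8.png",grab_frame(n)[:,:,::-1])
print(r.get_obs()['position'])
E
```

```text
time_s: 10.95
position: [0.4796, 0.0148, 0.236]
tcp_rot: [[0.62, 0.785, -0.0], [0.785, -0.62, -0.0], [-0.0, 0.0, -1.0]]
ft_force: [-0.4, -0.5, -5.9]
width: 0.15
time_s: 11.78
position: [0.5136, -0.1253, 0.2359]
tcp_rot: [[0.191, 0.982, -0.0], [0.982, -0.191, -0.0], [-0.0, -0.0, -1.0]]
ft_force: [-0.7, 0.2, -6.5]
width: 0.155
time_s: 12.62
position: [0.5447, -0.2534, 0.2356]
tcp_rot: [[-0.24, 0.971, -0.001], [0.971, 0.24, 0.0], [0.0, -0.001, -1.0]]
ft_force: [-0.4, 0.1, -6.7]
width: 0.153
time_s: 13.45
position: [0.5474, -0.2644, 0.1795]
tcp_rot: [[-0.279, 0.96, -0.001], [0.96, 0.279, 0.001], [0.001, -0.001, -1.0]]
ft_force: [-0.2, 1.4, -6.7]
width: 0.154
[ 0.54775031 -0.26465327  0.18053208]
```

View pics/scene8.png

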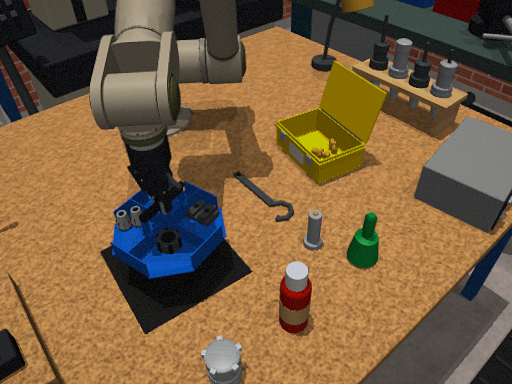

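View pics/wrist8.png

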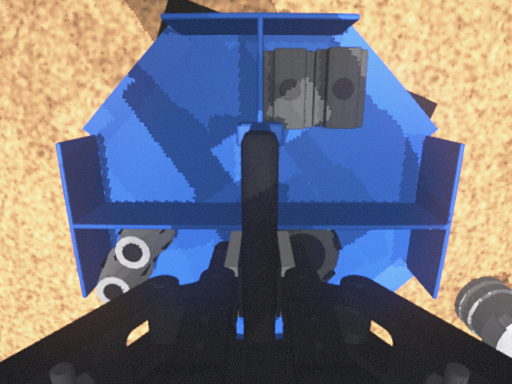

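The tray is level above the mat, and the parts are settled. Lowering now, slowly at the end.

```bash
python3 -m crank '0 0 -.6 0 0 0;0 0 -1 0 0 0;0 0 -1.2 0 0 0;0 0 -1.2 0 0 0;0 0 -1.2 0 0 0;0 0 -1.1 0 0 0;0 0 -.9 0 0 0;0 0 -.6 0 0 0;0 0 -.3 0 0 0;0 0 -.2 0 0 0' && python3 -m crank '0 0 -.15 0 0 0;0 0 -.15 0 0 0;0 0 -.15 0 0 0;0 0 -.15 0 0 0;0 0 0 0 0 0;0 0 0 0 0 0'
```

```text
time_s: 14.38
position: [0.5476, -0.2646, 0.0968]
tcp_rot: [[-0.279, 0.96, 0.0], [0.96, 0.279, -0.0], [-0.0, 0.0, -1.0]]
ft_force: [-0.6, 0.7, -6.4]
width: 0.156
time_s: 14.88
position: [0.5476, -0.2645, 0.0911]
tcp_rot: [[-0.279, 0.96, 0.0], [0.96, 0.279, -0.0], [-0.0, 0.0, -1.0]]
ft_force: [-0.0, 0.8, -6.5]
width: 0.148
```

```bash
python3 -m crank '0 0 -.1 0 0 0;0 0 -.1 0 0 0;0 0 0 0 0 0;0 0 0 0 0 0' && python3 -m crank '0 0 -.05 0 0 0;0 0 0 0 0 0;0 0 0 0 0 0'
```

```text
time_s: 15.22
position: [0.5475, -0.2645, 0.089]
tcp_rot: [[-0.279, 0.96, -0.0], [0.96, 0.279, 0.0], [0.0, -0.0, -1.0]]
ft_force: [0.6, 0.4, -6.2]
width: 0.152
time_s: 15.47
position: [0.5476, -0.2646, 0.0887]
tcp_rot: [[-0.279, 0.96, 0.0], [0.96, 0.279, -0.0], [-0.0, 0.0, -1.0]]
ft_force: [0.5, 0.6, -5.9]
width: 0.151
```

```bash
python3 -m crank '0 0 -.05 0 0 0;0 0 -.05 0 0 0;0 0 0 0 0 0;0 0 0 0 0 0' && python3 -m crank '0 0 -.05 0 0 0;0 0 0 0 0 0;0 0 0 0 0 0'
```

```text
time_s: 15.8
position: [0.5477, -0.2646, 0.0886]
tcp_rot: [[-0.279, 0.96, 0.0], [0.96, 0.279, -0.001], [-0.001, 0.0, -1.0]]
ft_force: [-3.6, 2.3, 6.9]
width: 0.149
time_s: 16.05
position: [0.5477, -0.2646, 0.0885]
tcp_rot: [[-0.279, 0.96, 0.001], [0.96, 0.279, -0.001], [-0.001, 0.001, -1.0]]
ft_force: [-5.7, 2.9, 9.1]
width: 0.157
```

Contact made. I'll open the gripper and retreat upward.

```bash
python3 -m crank '0 0 .1 0 0 0;0 0 0 0 0 0;0 0 0 0 0 0;0 0 0 0 0 0;0 0 0 0 0 0;0 0 0 0 0 0;0 0 0 0 0 0' 60 && python3 -m crank '0 0 .5 0 0 0;0 0 1.2 0 0 0;0 0 2 0 0 0;0 0 2.5 0 0 0;0 0 2.5 0 0 0;0 0 2.5 0 0 0;0 0 1.5 0 0 0;0 0 .5 0 0 0;0 0 0 0 0 0'
 python3 - <<'E'
from kin import *
for n in('wrist','top','scene'):cv2.imwrite(f"pics/{n}9.png",grab_frame(n)[:,:,::-1])
a=cv2.imread('pics/scene9.png')
cv2.imwrite("pics/s9.png",cv2.resize(a[80:290,80:400],None,fx=2.5,fy=2.5,interpolation=cv2.INTER_CUBIC))
a=cv2.imread('pics/top9.png')
cv2.imwrite("pics/t9.png",cv2.resize(a[130:300,55:255],None,fx=3.5,fy=3.5,interpolation=cv2.INTER_CUBIC))
E
```

```text
time_s: 16.63
position: [0.5476, -0.2645, 0.088]
tcp_rot: [[-0.279, 0.96, -0.0], [0.96, 0.279, 0.0], [0.0, -0.0, -1.0]]
ft_force: [0.4, 0.1, -0.2]
width: 0.602
time_s: 17.38
position: [0.5479, -0.2647, 0.2219]
tcp_rot: [[-0.279, 0.96, 0.002], [0.96, 0.279, -0.002], [-0.002, 0.002, -1.0]]
ft_force: [0.3, -0.5, -1.3]
width: 0.594
```

View pics/wrist9.png

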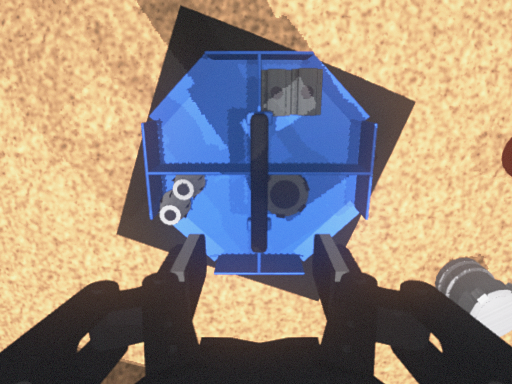

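View pics/s9.png

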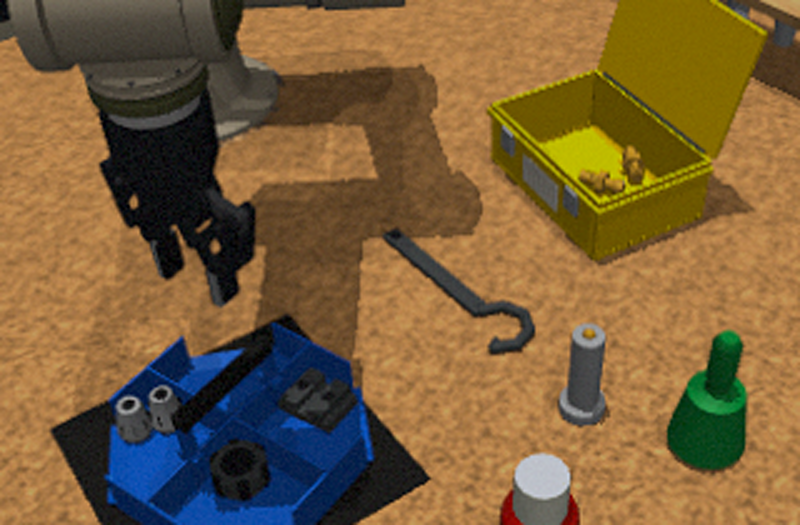

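View pics/t9.png

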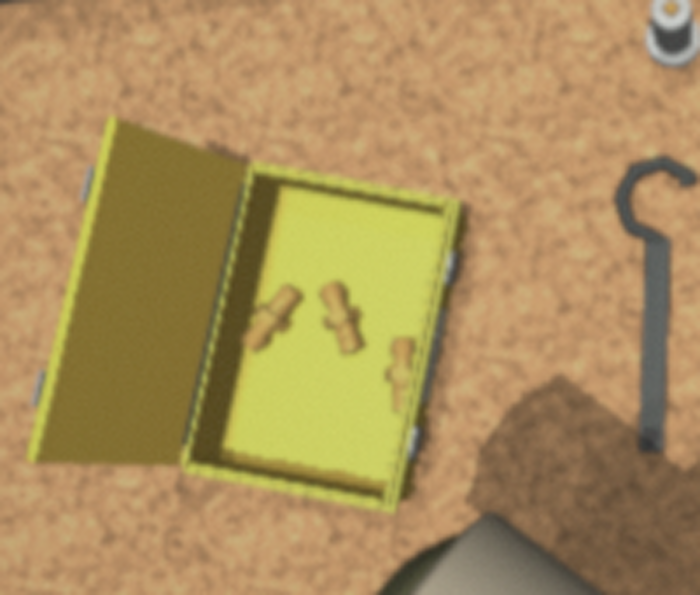

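All three studs lie in the box, and the tray is back with every other part in its compartment. Next is the lid, so I'll check the clearance behind it. The rack is near the left edge of the top view.

Run:
```python
from kin import *
np.set_printoptions(precision=3,suppress=True)
a=cv2.imread('pics/scene9.png');cv2.imwrite("pics/s10.png",cv2.resize(a[0:200,270:512],None,fx=3.3,fy=3.3,interpolation=cv2.INTER_CUBIC))
for n,pts in (('tip',(.116,0,.224)),('start',(.145,0,.30)),('down',(.145,0,.20)),('end',(.07,0,.20))): print(n,box(*pts))
print(unproj('top',[(30,152),(30,285),(10,150),(10,288)],.1))
for z in(.05,.1,.15): print(z,proj('scene',box(.145,0,z)),proj('top',box(.145,0,z)))
for z in (.1,.15,.2,.25): print('scene unproj rack tool tops',z,unproj('scene',[(383,12),(352,65),(448,62)],z)[:,:2].ravel())
```

```text
tip [0.508 0.371 0.224]
start [0.514 0.399 0.3  ]
down [0.514 0.399 0.2  ]
end [0.5   0.326 0.2  ]
[[0.671 0.55  0.1  ]
 [0.343 0.532 0.1  ]
 [0.677 0.601 0.1  ]
 [0.336 0.58  0.1  ]]
0.05 [[356.996 126.705]] [[ 94.919 215.62 ]]
0.1 [[359.279 112.496]] [[ 87.489 214.21 ]]
0.15 [[361.666  97.526]] [[ 79.339 212.663]]
scene unproj rack tool tops 0.1 [0.041 1.14  0.297 0.622 0.506 0.905]
scene unproj rack tool tops 0.15 [0.124 1.016 0.36  0.538 0.553 0.799]
scene unproj rack tool tops 0.2 [0.207 0.893 0.424 0.454 0.601 0.693]
scene unproj rack tool tops 0.25 [0.289 0.769 0.487 0.369 0.648 0.588]
```

View pics/s10.png

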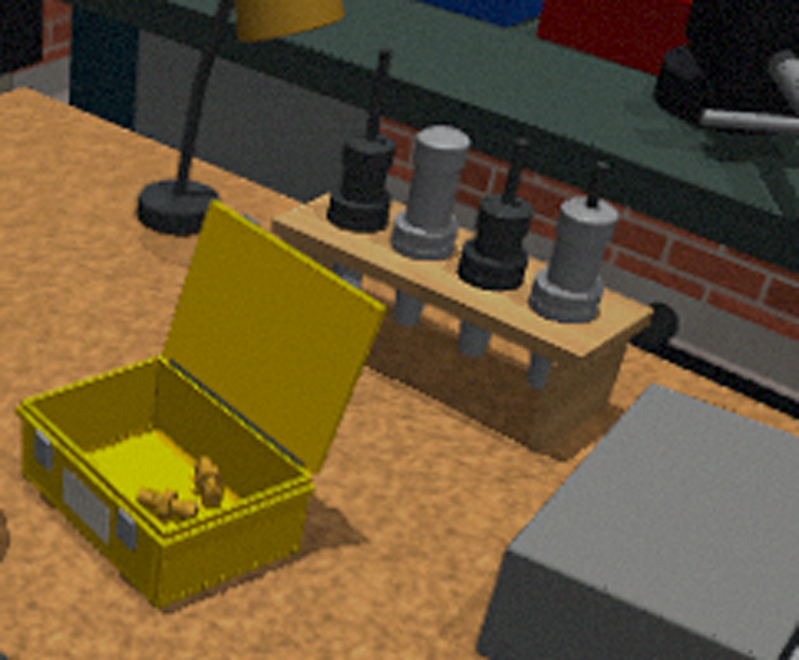

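View pics/top9.png

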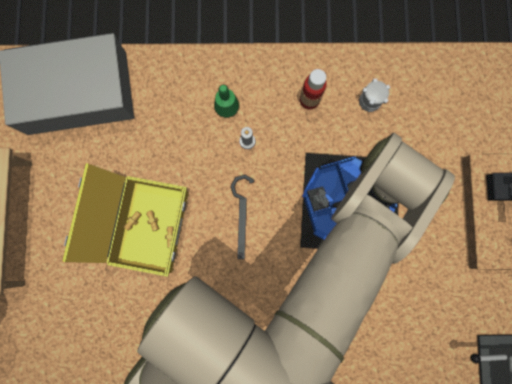

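The space behind the lid is free: the rack starts beyond y≈0.60 and the gripper goes to y≈0.40. I'll carry the closed gripper there at z≈0.31.

```bash
python3 -m crank '0 0 1.5 0 0 0;0 0 2 0 0 0;0 .5 2 0 0 .5;-.05 1 2 0 0 1;-.08 1.5 1 0 0 1.4;-.1 2 .3 0 0 1.9;-.13 2.5 0 0 0 2.4;-.15 3 0 0 0 2.85;-.15 3 0 0 0 2.85;-.15 3 0 0 0 2.85' 0 && python3 -m crank '-.15 3 0 0 0 2.85;-.15 3 0 0 0 2.85;-.15 3 0 0 0 2.85;-.15 3 0 0 0 2.85;-.15 3 0 0 0 2.85;-.15 3 0 0 0 2.85;-.15 3 0 0 0 2.85;-.15 3 0 0 0 2.85;-.15 3 0 0 0 2.85;-.15 3 0 0 0 2.85' && python3 -m crank '-.15 3 0 0 0 2.85;-.15 3 0 0 0 2.85;-.15 3 0 0 0 2.85;-.15 3 0 0 0 2.85;-.13 2.5 0 0 0 2.4;-.1 2 0 0 0 1.9;-.08 1.5 0 0 0 1.4;-.05 1 0 0 0 1;0 .5 0 0 0 .5;0 .4 0 0 0 0' && python3 -m crank '0 0 0 0 0 0;0 0 0 0 0 0'
python3 - <<'E'
from kin import *
for n in('wrist','top','scene'):cv2.imwrite(f"pics/{n}11.png",grab_frame(n)[:,:,::-1])
E
```

```text
time_s: 18.37
position: [0.5388, -0.0975, 0.3068]
tcp_rot: [[-0.532, 0.847, -0.002], [0.847, 0.532, 0.001], [0.002, -0.001, -1.0]]
ft_force: [-0.7, -0.5, 0.2]
width: -0.001
time_s: 19.2
position: [0.5234, 0.2024, 0.3069]
tcp_rot: [[-0.871, 0.49, -0.002], [0.49, 0.871, -0.0], [0.002, -0.001, -1.0]]
ft_force: [0.5, -0.0, -0.4]
width: -0.002
time_s: 20.03
position: [0.5146, 0.3998, 0.3074]
tcp_rot: [[-0.982, 0.19, -0.001], [0.19, 0.982, -0.001], [0.001, -0.001, -1.0]]
ft_force: [-0.5, 0.3, 0.9]
width: 0.0
time_s: 20.2
position: [0.515, 0.399, 0.308]
tcp_rot: [[-0.982, 0.191, -0.0], [0.191, 0.982, -0.0], [0.0, -0.0, -1.0]]
ft_force: [0.2, -0.7, 0.6]
width: -0.005
```

View pics/scene11.png

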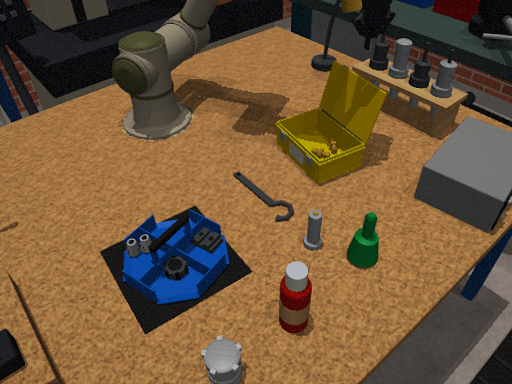

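View pics/wrist11.png

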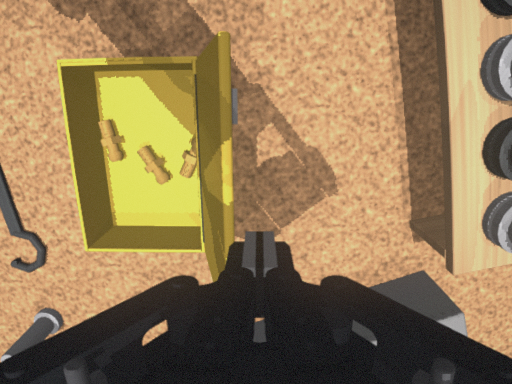

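The lid's outer edge is at column 231 and the fingers at 260, so about 17 mm separates them. I'll shift 15 mm further out, descend, then push the lid.

```bash
python3 -m crank '.15 .75 0 0 0 0;.15 .75 0 0 0 0;0 0 -1 0 0 0;0 0 -2.5 0 0 0;0 0 -2.5 0 0 0;0 0 -2.5 0 0 0;0 0 -2 0 0 0;0 0 -.3 0 0 0;0 0 0 0 0 0;0 0 0 0 0 0'
python3 - <<'E'
from kin import *
for n in('wrist','scene'):cv2.imwrite(f"pics/{n}12.png",grab_frame(n)[:,:,::-1])
E
```

```text
time_s: 21.18
position: [0.5182, 0.4144, 0.2013]
tcp_rot: [[-0.982, 0.191, 0.002], [0.191, 0.982, 0.001], [-0.001, 0.001, -1.0]]
ft_force: [0.5, 0.6, 0.2]
width: -0.0
```

View pics/wrist12.png

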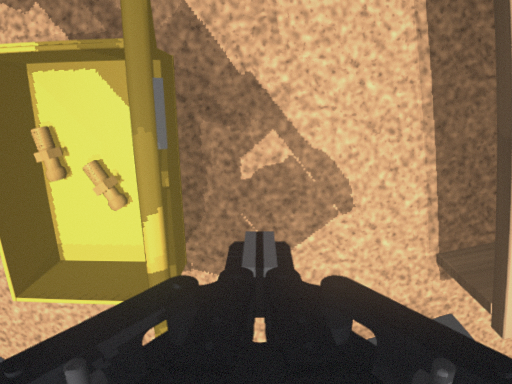

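```bash
python3 -m crank '-.1 -.5 0 0 0 0;-.15 -.8 0 0 0 0;-.15 -.8 0 0 0 0;-.11 -.6 0 0 0 0;-.11 -.6 0 0 0 0;-.11 -.6 0 0 0 0;-.11 -.6 0 0 0 0' && python3 -m crank '-.11 -.6 0 0 0 0;-.11 -.6 0 0 0 0;-.11 -.6 0 0 0 0;-.11 -.6 0 0 0 0;-.11 -.6 0 0 0 0'
python3 - <<'E'
from kin import *
for n in('scene',):cv2.imwrite(f"pics/{n}13.png",grab_frame(n)[:,:,::-1])
E
```

```text
time_s: 21.87
position: [0.5099, 0.3708, 0.2063]
tcp_rot: [[-0.982, 0.19, 0.008], [0.19, 0.982, 0.007], [-0.007, 0.008, -1.0]]
ft_force: [-8.7, 6.7, 33.0]
width: 0.0
time_s: 22.28
position: [0.5043, 0.3401, 0.2071]
tcp_rot: [[-0.982, 0.19, 0.008], [0.19, 0.982, 0.005], [-0.007, 0.006, -1.0]]
ft_force: [-8.6, 0.7, 28.7]
width: -0.001
```

View pics/scene13.png

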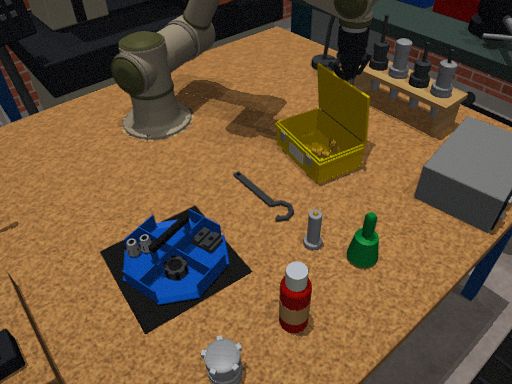

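The upward force of about 30 N means the gripper's linkage is bearing on the lid's top edge. I'll rise by about 2 cm straight away and then push on with the fingertips only.

```bash
python3 -m crank '0 0 1 0 0 0;0 0 1 0 0 0;0 0 0 0 0 0'
python3 - <<'E'
from kin import *
o=r.get_obs();print((o['position'][:2]-c)@[np.cos(ca),np.sin(ca)])
for n in('wrist','scene'):cv2.imwrite(f"pics/{n}14.png",grab_frame(n)[:,:,::-1])
a=cv2.imread('pics/scene14.png');cv2.imwrite("pics/s14.png",cv2.resize(a[0:200,250:450],None,fx=3.5,fy=3,interpolation=cv2.INTER_CUBIC))
E
```

```text
time_s: 22.58
position: [0.5045, 0.3392, 0.2224]
tcp_rot: [[-0.982, 0.191, 0.003], [0.191, 0.982, 0.001], [-0.003, 0.002, -1.0]]
ft_force: [0.9, -1.0, -0.0]
width: -0.0
0.08434153472738272
```

View pics/s14.png

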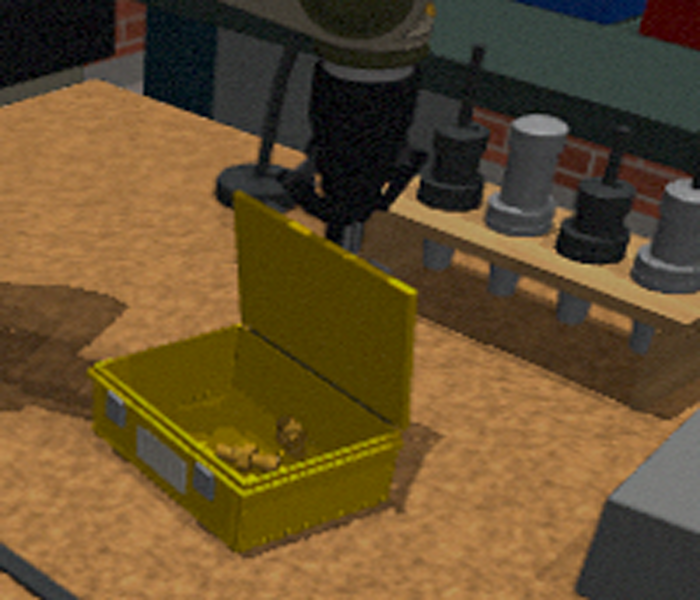

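View pics/wrist14.png

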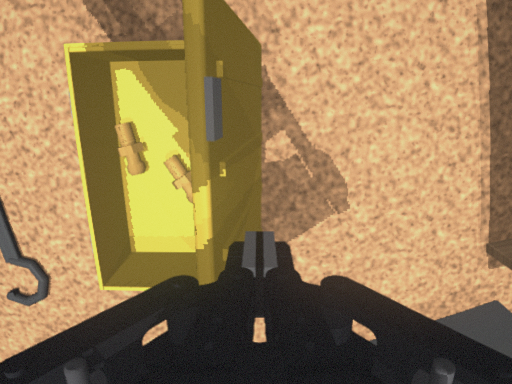

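```bash
python3 -m crank '0 0 .4 0 0 0;-.09 -.5 0 0 0 0;-.09 -.5 0 0 0 0;-.09 -.5 0 0 0 0;0 0 0 0 0 0' && python3 -m crank '-.09 -.5 0 0 0 0;-.09 -.5 0 0 0 0;0 0 0 0 0 0;0 0 0 0 0 0'
python3 - <<'E'
from kin import *
o=r.get_obs();print((o['position'][:2]-c)@[np.cos(ca),np.sin(ca)])
for n in('scene',):cv2.imwrite(f"pics/{n}15.png",grab_frame(n)[:,:,::-1])
a=cv2.imread('pics/scene15.png');cv2.imwrite("pics/s15.png",cv2.resize(a[0:200,250:450],None,fx=3.5,fy=3,interpolation=cv2.INTER_CUBIC))
E
```

```text
time_s: 23.1
position: [0.5011, 0.3235, 0.2239]
tcp_rot: [[-0.982, 0.191, -0.001], [0.191, 0.982, -0.0], [0.0, -0.001, -1.0]]
ft_force: [1.2, -0.3, 0.1]
width: -0.0
time_s: 23.43
position: [0.4995, 0.3142, 0.2242]
tcp_rot: [[-0.982, 0.191, 0.0], [0.191, 0.982, 0.0], [-0.0, 0.0, -1.0]]
ft_force: [-0.1, -0.7, -0.3]
width: 0.002
0.058793056547102755
```

View pics/s15.png

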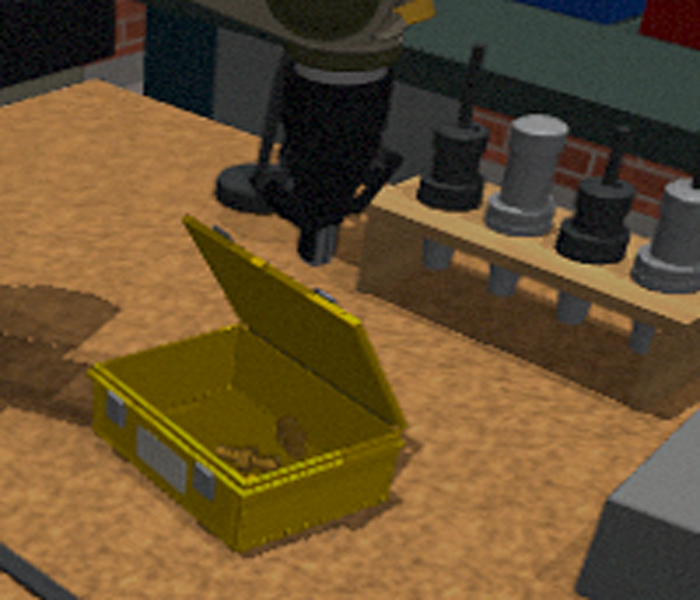

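The lid is past upright and falling by itself. I'll raise the hand clear and let it shut.

```bash
python3 -m crank '0 0 1 0 0 0;0 0 1.5 0 0 0;0 0 2 0 0 0;0 0 2 0 0 0;0 0 1 0 0 0;0 0 0 0 0 0;0 0 0 0 0 0;0 0 0 0 0 0;0 0 0 0 0 0;0 0 0 0 0 0' && python3 -m crank '0 0 0 0 0 0;0 0 0 0 0 0;0 0 0 0 0 0;0 0 0 0 0 0;0 0 0 0 0 0;0 0 0 0 0 0;0 0 0 0 0 0;0 0 0 0 0 0;0 0 0 0 0 0;0 0 0 0 0 0'
python3 - <<'E'
from kin import *
for n in('scene','top'):cv2.imwrite(f"pics/{n}16.png",grab_frame(n)[:,:,::-1])
a=cv2.imread('pics/scene16.png');cv2.imwrite("pics/s16.png",cv2.resize(a[60:310,90:410],None,fx=2.4,fy=2.4,interpolation=cv2.INTER_CUBIC))
E
```

```text
time_s: 24.32
position: [0.4992, 0.3144, 0.2981]
tcp_rot: [[-0.982, 0.19, -0.002], [0.19, 0.982, -0.001], [0.001, -0.001, -1.0]]
ft_force: [0.6, 0.0, 0.2]
width: -0.003
time_s: 25.15
position: [0.4995, 0.3145, 0.2991]
tcp_rot: [[-0.982, 0.19, 0.0], [0.19, 0.982, -0.0], [-0.0, -0.0, -1.0]]
ft_force: [0.3, 0.2, 0.4]
width: 0.001
```

View pics/s16.png

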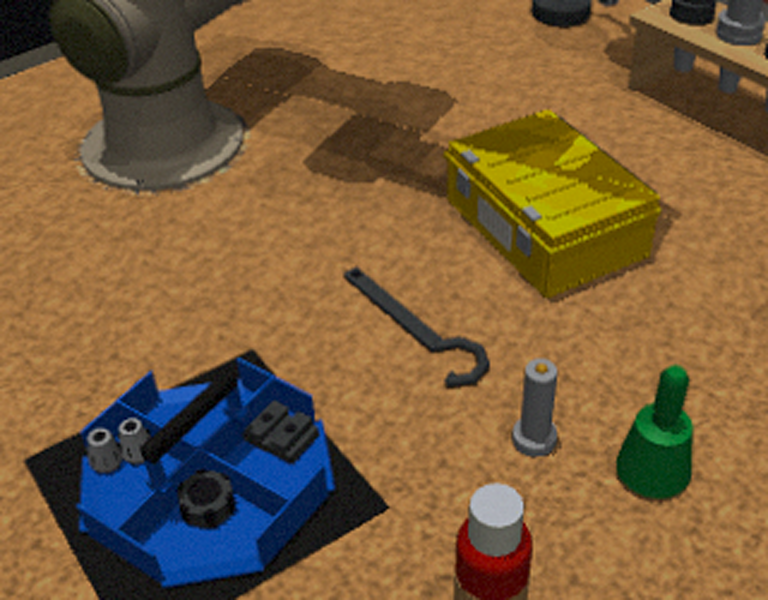

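View pics/top16.png

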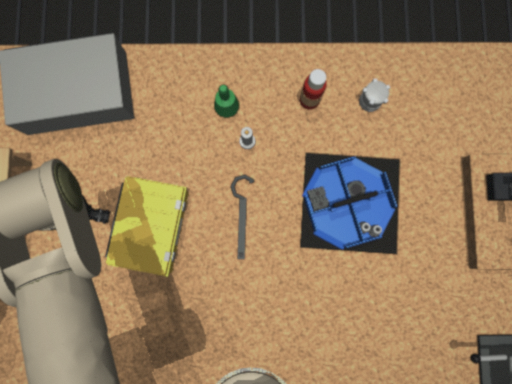

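The lid is shut, the tray is on its mat, and the spanner and master are where they were. The robot is touching nothing, so I'm handing in.

```bash
python3 -c "
from station import r
print(r.sign_off())"
```

```text
the job is handed in; nothing more can be done
None
```

The three pull studs are in the yellow box with its lid shut, and the tray is back upright on its mat. I handed in at about 25 s.

- **Pour:** I tipped the tray towards the pull-stud corner. The studs came out by 30° of tilt, earlier than the 35° given. The lip was about 29 mm above the box rim at the end of the tilt, and up to about 70 mm above it earlier in the tilt. I did not see the moment they left, and did not get down to the 12 mm I had planned.
- **Studs:** The top view before closing showed all three studs in the box, and the tray's weight dropped by about 2 N, which matches three studs.
- **Tray and other parts:** The tray landed with about 9 N of contact force, at nearly its old place. The collets, collet nut and T-nuts are in their own compartments. They shifted within them; one collet stands near the end of the wall by its lip.
- **Rest of the bench:** The spanner and master look unmoved in the last pictures.
- **Lid push:** The gripper's linkage rode on the lid's top edge and lifted the wrist reading to 33 N upward at the end of a move. That is under the 40 N limit as read, but I only had readings at the ends of moves, so a brief higher peak can't be ruled out. I raised the hand and finished with the fingertips at about 1 N, and the lid fell shut by itself.

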